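Turn up the recessed push-to-turn heat knob under the tin

TASK

The tin on the plate warmer needs heating: turn the knob in front of the plate it stands on all the way clockwise, to its stop. The knobs sit down in wells and are locked at off, so push the knob fully in before you start it turning rather than forcing it, and let go once it is full on. Leave the other knob off and do not shift the tin or the jar on the plates.

Things in the scene. Friction and masses are not known exactly. Their poses are not given: they have to be found in the camera images.
- warmer: fixed steel two-plate warmer, 340 mm wide, 248 deep. Origin on the table under the panel's middle; x = from panel to plates (rear), y = left seen from the front, z up. The panel slopes 15 deg from level, facing -x and up; its top rises from z=68 mm (x=-73) to 97 mm (x=34), a knob well in front of each plate, at y=+85 (left) and -85 mm (right). Flat deck at z=104 mm, x=34 to 172 mm
- tin: the tin, a short metal food can with paper label, 57 mm across, 72 mm high; it stands upright on one of the two plates (either one). Origin: centre of its underside
- jar: glass olive jar with black lid, 64 mm across, 94 mm high; it stands on the other plate. Origin: centre of its underside
- left_plate (a point): centre of the top of the left round hot plate (110 mm across), 110 mm above the table; warmer's axes. The left knob is the one in front of it
- right_plate (a point): centre of the top of the right round hot plate, likewise; the right knob is in front of it
- left_grip (a point): point on the axis of the left knob, 26 mm above its well's floor. z = axis, out of the panel; x = along the bar to its white mark; y = across. Knob: black bar 46 mm long, 16 thick, flat sides 10 to 40 mm above the floor, on a 50 mm disc 10 mm high. Well: round, 88 mm wide, 46 deep; the bar's top is 6 mm below the rim, 36 mm from bar side to wall, so fingers go down inside astride the bar
- right_grip (a point): point on the axis of the right knob, 26 mm above its well's floor. z = axis, out of the panel; x = along the bar to its white mark; y = across. Knob: black bar 46 mm long, 16 thick, flat sides 10 to 40 mm above the floor, on a 50 mm disc 10 mm high. Well: round, 88 mm wide, 46 deep; the bar's top is 6 mm below the rim, 36 mm from bar side to wall, so fingers go down inside astride the bar
- left_knob (a joint): left knob, rad: 0 = off (start, mark towards the plates), grows clockwise seen from above the panel (about -z), stop at 3.4 = full. At off a hidden catch blocks it until pushed straight into the panel 6 mm or more (travel 8 mm; spring 3.5 N, 9 N fully in); keep it in for the first 0.6 rad. After that it may spring out; it turns with 0.06 N m friction and stays where left
- right_knob (a joint): right knob, rad: 0 = off (start, mark towards the plates), grows clockwise seen from above the panel (about -z), stop at 3.4 = full. At off a hidden catch blocks it until pushed straight into the panel 6 mm or more (travel 8 mm; spring 3.5 N, 9 N fully in); keep it in for the first 0.6 rad. After that it may spring out; it turns with 0.06 N m friction and stays where left

How it is judged:
At the end, for the whole second after the job is handed in: The knob in front of the tin's plate stands at full heat (past 3.2 rad of 3.4), the other knob at off (below 0.25 rad), and tin and jar stand upright (within 0.15 rad) within 20 mm of where they started (((horizontal distance between tin and left_plate below 0.04 m and value of joint left_knob above 3.2 rad and value of joint right_knob below 0.25 rad) or (horizontal distance between tin and right_plate below 0.04 m and value of joint right_knob above 3.2 rad and value of joint left_knob below 0.25 rad)) and distance of each of tin, jar from where it was at the start of the episode below 0.02 m and angle between each of tin, jar's own z axis and vertical below 0.15 rad); the robot touches nothing.
It fails at once if a knob is forced round against its catch without being pushed in (turned 0.09 rad or more while less than 2.5 mm in) ((value of joint left_knob between 0.09 and 0.2 rad and z of left_grip in the frame of warmer above 0.0618 m) or (value of joint right_knob between 0.09 and 0.2 rad and z of right_grip in the frame of warmer above 0.0618 m)).
It fails at once if the knob of the plate without the tin is turned by more than 0.25 rad ((horizontal distance between tin and left_plate below 0.04 m and value of joint right_knob above 0.25 rad) or (horizontal distance between tin and right_plate below 0.04 m and value of joint left_knob above 0.25 rad)).
It fails at once if the tin or the jar is shifted by more than 20 mm (distance of any of tin, jar from where it was at the start of the episode above 0.02 m).
It also fails if it takes over 51 s, if anything falls off the work surface, if the arm or the gripper's body presses on something with over 40 N, if the wrist force passes 120 N, or if a joint passes its speed limit or range.

ROBOT

A 7-joint arm with a two-finger parallel gripper is mounted at the origin on a cart in front of the work surface, level with it; the furniture and walls round the work are solid. World frame = base frame: x ahead of the robot, y to its left, z up, the work surface at z = 0. Lengths are in m, angles in rad, forces in N, time in s.
With the tool pointing down it reaches from about 0.425 to 0.875 m from the base axis. Payload 4.7 kg.
Tool frame: the origin (TCP) lies at the very end of the fingers, on their centre line; the grasp point (between the pads) lies 19 mm behind it; z points along the fingers, y is the line along which they close (so a half turn about z gives the same grasp; the last joint's range is limited). The gripper opens to 87 mm and grips with 3 to 60 N. Pads are 19 mm wide; open, the fingers measure 117 mm over their backs; the gripper's body (75 mm by 190 mm) begins 51 mm behind the grasp point.
Start: joints at [1.146, 0.321, -0.07, 1.45, 0.023, 1.371, -0.057], TCP at [0.276, -0.588, 0.223] pointing down, gripper open.
Joint ranges: [-2.86, 2.86], [-0.3, 2.09], [-1.38, 1.24], [0.06, 2.45], [-1.56, 4.7], [0.09, 2.05], [-2.69, 2.69]. Speed limits (rad/s): [2.57, 2.57, 3.14, 3.14, 3.14, 3.14, 3.14].

INTERFACE

Orientations are given as a rotation vector (axis times angle).
In Python, from bench import ctrl, vision gives the robot as it stands.
- The arm moves only by the tool jog_arm, never from a script. Its argument "increments" is a list of rows, each an object of numbers: "tx", "ty", "tz": the shift along the tool's x, y, z in mm; "wx", "wy", "wz": the turn, a rotation vector about the tool's x, y, z in rad; "gripper": the opening, from 0 (shut) to 1 (fully open). In form: [{"tx": .., "ty": .., "tz": .., "wx": .., "wy": .., "wz": .., "gripper": ..}, ...]. A call has exactly 5 rows; each row is the pose to reach, as a shift and turn from the pose commanded when the call began, along the tool's axes at that moment; what a row does not reach only later rows make up. A row lasts 1/12 s, in which the tool goes at most 41.7 mm and 7.16 degrees, less where a joint would pass 70% of its speed; a pose out of reach is approached as far as the arm can. A call with a gripper value outside its range is refused whole. The fingers move at their own pace and stop on an object; "grip_force" is the grip in N (left out, the last holds). Time passes only in rows, so rows that repeat a pose let the fingers close, or fill a call up. It gives the time, the measured TCP pose, the force, the opening and the grip force at its end, in the units of the state.
- ctrl.get_state(): the state, without advancing time (a new reading comes with each control period).
- vision.get_image(name): name is "scene" or "top"; returns a dict with "color" (384x512x3 uint8, blue, green, red), "fx", "fy", "cx", "cy" (pixels), "k1" (the pictures are not rectified: a ray, as slopes to the right and down, at radius r is drawn at 1 + k1 r^2 times it, then the intrinsics apply), "extrinsics" (4x4, takes a point from world to camera coordinates). Camera axes: x right, y down, z forward; pixel columns grow to the right and rows downward; lengths in m; the calibration is good to about 2 mm. A picture is of the moment at which its call begins. There is no depth.
- ctrl.close_job(): hands the job in; it is judged then, once.
Trained networks look in the newest picture that a camera, given by its name, has taken for a name from the list of things; names that differ only in an ending like _2 or _b are one class to them, and where a whole thing is asked for, a point or a joint stands for the part that bears it (a point fixed in the world has none). Each returns a list of dicts, best first, with "conf" (0 to 1); they miss things now and then, are a little off and sometimes report something else, mostly with a low value. They report only what shows in the picture. A call takes as long as a camera call.
- vision.spot_in(camera, thing): "bbox" ([left, top, right, bottom] in pixels, round what is visible of it).
The state is a dict: "time": time; "joint_positions": joint angles; "qd": joint speeds; "joint_torque": joint torques, N m; "position": TCP position; "tool_rot": TCP orientation; "ft_force": force on the tool from outside, world axes, zero at the start; "torque": the same for the moment, N m; "grip_width": opening from 0.0 (shut) to 1.0 (fully open); "grip_force": force on a finger pad.
Only numpy, scipy, OpenCV 4.12 (cv2) and the standard library are available. Lean on these libraries where they do the work, as an engineer would, in place of code of your own. Each camera call takes 0.05 s, during which the arm holds its last target. There are 200 camera calls.

## Working session

There is one attempt and no reset: what is moved stays moved. The work goes in short steps, Python scripts to look and compute and a tool call to move; the robot and the scene stay as the last step left them, time stands still between calls to the robot, and variables do not carry over. Pictures are saved under pics/ and viewed, at most 10 in all, crops included, and the job is handed in when it is done.

Besides the shell and the picture viewer there is one more tool, called by a JSON object that holds its "fn" and its "kwargs". jog_arm: Moves the arm, as the interface text tells. Its arguments: {"type":"object","properties":{"increments":{"type":"array"},"grip_force":{"type":"number"}},"required":["increments"]}

```bash
mkdir -p pics; ls; python3 - <<'E'
from bench import ctrl, vision
import cv2
for c in ("scene","top"):
    d=vision.get_image(c); cv2.imwrite(f"pics/{c}0.png",d["color"])
    print(c,d["fx"],d["fy"],d["cx"],d["cy"],d["k1"],d["extrinsics"])
    for n in ("warmer","tin","jar","left_grip","right_grip","left_knob","left_plate"):
        try: print(n,[(r["bbox"],round(r["conf"],2)) for r in vision.spot_in(c,n)][:4])
        except Exception as e: print(n,e)
print(ctrl.get_state())
E
```

```text
pics
scene 410.43789670731985 410.43789670731985 253.9646966831726 188.22066584188403 -0.00671635186817664 [[-0.84376607 -0.53612543 -0.02506667  0.30591688]
 [-0.2172435   0.3838641  -0.89747068  0.30921752]
 [ 0.49077905 -0.75180974 -0.44036127  0.39349379]
 [ 0.          0.          0.          1.        ]]
warmer [([148.0, 143.2, 339.5, 264.5], 0.88)]
tin [([239.7, 117.9, 264.1, 157.3], 0.95)]
jar [([178.8, 129.9, 216.1, 184.1], 0.65)]
left_grip [([236.3, 201.1, 258.3, 220.0], 0.73)]
right_grip [([284.9, 172.3, 306.6, 187.1], 0.5)]
left_knob [([235.2, 201.3, 258.5, 219.7], 0.87)]
left_plate [([149.7, 145.2, 337.6, 262.1], 0.59)]
top 360.85098329503984 360.85098329503984 257.8627002463722 192.19715239666925 -0.10767350311124275 [[-0.01119961 -0.99986641 -0.01190549 -0.28104872]
 [-0.99954581  0.01152756 -0.02784396  0.57231224]
 [ 0.02797748  0.01158825 -0.99954138  0.91703615]
 [ 0.          0.          0.          1.        ]]
warmer [([201.7, 129.0, 349.6, 247.1], 0.8), ([228.2, 199.0, 250.3, 216.3], 0.45)]
tin [([303.3, 147.1, 334.1, 179.3], 0.66)]
jar [([220.1, 139.9, 252.3, 
[... 280 characters left out ...]
: array([ 1.14607038,  0.32096791, -0.07009583,  1.45050995,  0.02253595,
        1.37078656, -0.05691789]), 'qd': array([ 6.06899011e-04, -9.14564729e-04,  2.38298078e-05,  5.81357567e-04,
        6.42167961e-04, -1.44397215e-03,  1.48572572e-03]), 'joint_torque': array([ 2.23498250e-05, -4.91048348e+01, -4.02626116e-01, -3.12756085e+01,
       -6.34399778e-02,  3.34176247e-02, -2.97724810e-06]), 'position': array([ 0.27617436, -0.58843285,  0.22260232]), 'tool_rot': array([3.06617613e+00, 6.83742165e-01, 6.47304311e-05]), 'ft_force': array([-0.44292935, -0.14770154,  0.43355522]), 'torque': array([ 0.00497068, -0.01513522, -0.02627105]), 'grip_force': 0.0, 'grip_width': 1.0047965358501159}
```

```bash
python3 - <<'E'
import cv2, numpy as np
a=cv2.imread("pics/scene0.png")[90:290,130:360]; b=cv2.imread("pics/top0.png")[110:270,180:370]
a=cv2.resize(a,None,fx=3.4,fy=3.4,interpolation=2); cv2.imwrite("pics/a.png",a)
b=cv2.resize(b,None,fx=3.7,fy=3.7,interpolation=2); cv2.imwrite("pics/b.png",b)
E
```

```text
(no output)
```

View pics/a.png

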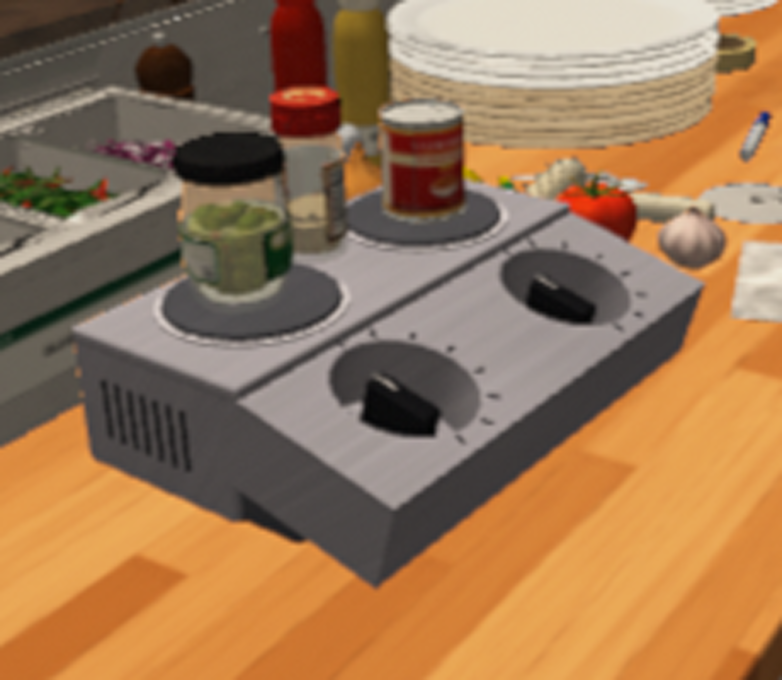

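View pics/b.png

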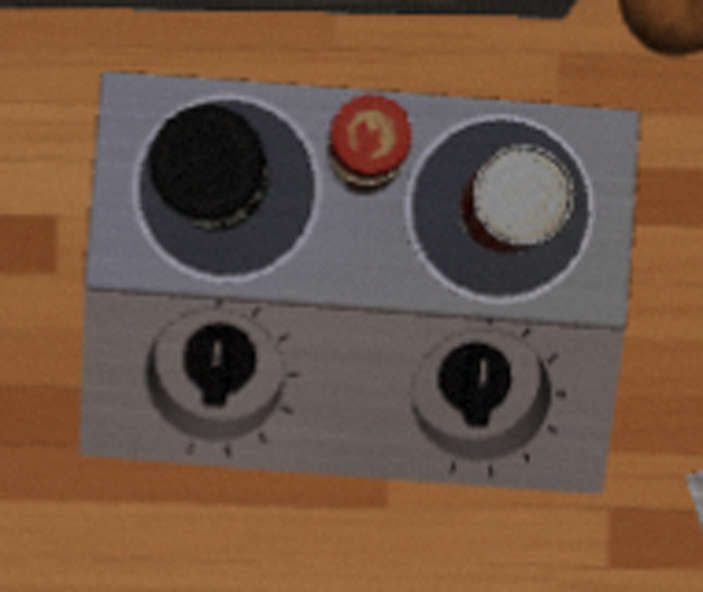

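The top view shows the tin on the right plate (crop 500,208) and the jar on the left, so the right knob it is. Both marks point to the plates; the right well is centred at about crop (482,392). Next I fit the warmer's pose from the corners and rims.

```bash
cat > h.py <<'E'
import numpy as np
from scipy.spatial.transform import Rotation as R
from scipy.optimize import least_squares
C={"top":(360.851,257.863,192.197,-0.107674,np.array([[-0.01119961,-0.99986641,-0.01190549,-0.28104872],[-0.99954581,0.01152756,-0.02784396,0.57231224],[0.02797748,0.01158825,-0.99954138,0.91703615]])),
"scene":(410.438,253.965,188.221,-0.006716,np.array([[-0.84376607,-0.53612543,-0.02506667,0.30591688],[-0.2172435,0.3838641,-0.89747068,0.30921752],[0.49077905,-0.75180974,-0.44036127,0.39349379]]))}
def proj(c,p):
    f,cx,cy,k,E=C[c]; q=E[:,:3]@p+E[:,3]; s=q[:2]/q[2]; s=s*(1+k*(s@s)); return s*f+[cx,cy]
T=15*np.pi/180
E
python3 - <<'E'
from h import *
t=lambda x,y:(x/3.7+180-.4,y/3.7+110-.4); s=lambda x,y:(x/3.4+130-.4,y/3.4+90-.4)
zf=lambda x:.068+(x+.073)*np.tan(T)
def W(p,v): c,s_=np.cos(p[2]),np.sin(p[2]); return np.array([p[0]+c*v[0]-s_*v[1],p[1]+s_*v[0]+c*v[1],v[2]])
cor=[("top",(.172,.17,.104),t(103,71)),("top",(.172,-.17,.104),t(638,111)),("top",(.034,.17,.104),t(87,288)),("top",(.034,-.17,.104),t(626,327)),("top",(-.073,.17,.068),t(80,453)),("top",(-.073,-.17,.068),t(604,493)),
("scene",(.172,.17,.104),s(75,330)),("scene",(-.073,.17,.068),s(393,508)),("scene",(-.073,-.17,.068),s(703,287)),("scene",(.034,.17,.104),s(238,402)),("scene",(.034,-.17,.104),s(568,210))]
def rim(p,y,c):
    x=p[3]; P=[]
    a=np.linspace(0,2*np.pi,41)
    P=np.array([proj(c,W(p,(x+.044*np.cos(T)*np.cos(b),y+.044*np.sin(b),zf(x)+.044*np.sin(T)*np.cos(b)))) for b in a])
    return np.r_[P.min(0),P.max(0)]
rims=[("top",.085,np.r_[t(147,305),t(286,440)]),("top",-.085,np.r_[t(412,325),t(552,460)]),("scene",.085,np.r_[s(330,340),s(480,435)]),("scene",-.085,np.r_[s(500,247),s(631,325)])]
def res(p):
    r=[proj(c,W(p,v))-u for c,v,u in cor]
    # plates centres at p[4]
    r+= [proj("top",W(p,(p[4],.085,.110)))-t(227,188),proj("top",W(p,(p[4],-.085,.110)))-t(500,208)]
    for c,y,u in rims: r.append((rim(p,y,c)-u)*.5)
    return np.concatenate(r)
o=least_squares(res,[.7,-.3,0,-.015,.1],loss="soft_l1"); p=o.x
print(p); print(np.round(res(p),1))
n=np.array([-np.sin(T),0,np.cos(T)])
for y in(.085,-.085):
    rc=np.array([p[3],y,zf(p[3])]); print("grip",W(p,rc-.02*n), "local",rc-.02*n)
    for c in C:
        print(c,"bar top ends",[np.round(proj(c,W(p,rc-.006*n+e*np.array([np.cos(T),0,np.sin(T)])))) for e in(.023,-.023)],"disc",np.round(proj(c,W(p,rc-.036*n)),1))
E
```

```text
[ 0.53066297 -0.32601443 -0.08451627 -0.01381738  0.10171582]
[-1.  -0.8  0.9 -0.9 -1.5 -0.   0.4  0.2 -0.5  0.5 -0.4  0.1 -1.5 -1.1
  0.9  0.1  0.7 -1.3 -0.  -3.8  1.2 -2.4 -0.5 -0.   0.1 -0.  -0.3  0.2
 -0.4 -0.   0.1  0.2 -0.1 -0.1 -0.1 -0.3  0.2 -0.1 -0.1 -0.1 -0.1 -0.3]
grip [ 0.52922815 -0.2405884   0.06453942] local [-0.008641    0.085       0.06453942]
top bar top ends [array([238., 201.]), array([237., 219.])] disc [238.7 206.6]
scene bar top ends [array([239., 199.]), array([258., 211.])] disc [245.8 216.8]
grip [ 0.51487748 -0.4099816   0.06453942] local [-0.008641   -0.085       0.06453942]
top bar top ends [array([311., 206.]), array([309., 225.])] disc [308.2 211.7]
scene bar top ends [array([287., 171.]), array([304., 180.])] disc [292. 186.]
```

```bash
cat >> h.py <<'E'
P=np.array([0.53066297,-0.32601443,-0.08451627])
Rw=R.from_rotvec([0,0,P[2]])
def L2W(v): return Rw.apply(v)+[P[0],P[1],0]
E
python3 - <<'E'
from h import *
bb={"tin":(.0285,.072,{"scene":[239.7,117.9,264.1,157.3],"top":[303.3,147.1,334.1,179.3]}),"jar":(.032,.094,{"scene":[178.8,129.9,216.1,184.1],"top":[220.1,139.9,252.3,171.1]})}
a=np.linspace(0,2*np.pi,48)
for k,(r,h,B) in bb.items():
  def res(q,cams):
    o=[]
    for c in cams:
      pts=np.array([proj(c,L2W([q[0]+r*np.cos(t),q[1]+r*np.sin(t),.11+z])) for t in a for z in(0,h)])
      o.append(np.r_[pts.min(0),pts.max(0)]-B[c])
    return np.concatenate(o)
  for cams in(["top"],["scene"],["top","scene"]):
    s=least_squares(res,[.1,-.085],args=(cams,)); print(k,cams,np.round(s.x,4),np.round(s.fun,1))
n=np.array([-np.sin(T),0,np.cos(T)])
# body footprint vs tin cylinder: for tool angle th, lower body edge/corners in local coords
g=np.array([-.0095,-.085,.0643])
for up in(-.024,-.008,-.002):   # TCP height relative to grip point along n
  tcp=g+up*n
  for th in np.radians([70,80,90,100,110]):
    ex=np.array([np.cos(T),0,np.sin(T)]); ey=np.array([0,1,0])
    cl=np.sin(th)*ex+np.cos(th)*ey; wd=np.cross(n,cl)
    cs=[tcp+.07*n+i*.095*cl+j*.0375*wd for i in(-1,1) for j in np.linspace(-1,1,5)]
    print(up,round(np.degrees(th)),"max x %.3f z %.3f"%max((c[0],c[2]) for c in cs))
E
```

```text
tin ['top'] [ 0.1026 -0.0866] [-0.2  1.3  0.2 -1.4]
tin ['scene'] [ 0.1035 -0.0806] [-0.5  0.9  0.6 -0.8]
tin ['top', 'scene'] [ 0.104 -0.085] [-0.8  0.5 -0.5 -2.   0.5  0.4  1.5 -1.4]
jar ['top'] [0.1041 0.0895] [-0.3 -1.9  0.3  2.1]
jar ['scene'] [0.104 0.096] [ 0.5 -0.9 -0.5  0.7]
jar ['top', 'scene'] [0.1054 0.0917] [-1.3 -2.6 -0.6  1.5  1.6 -1.5  0.4 -0.2]
-0.024 70 max x 0.077 z 0.135
-0.024 80 max x 0.075 z 0.135
-0.024 90 max x 0.070 z 0.133
-0.024 100 max x 0.075 z 0.135
-0.024 110 max x 0.077 z 0.135
-0.008 70 max x 0.073 z 0.151
-0.008 80 max x 0.071 z 0.150
-0.008 90 max x 0.066 z 0.149
-0.008 100 max x 0.071 z 0.150
-0.008 110 max x 0.073 z 0.151
-0.002 70 max x 0.072 z 0.156
-0.002 80 max x 0.070 z 0.156
-0.002 90 max x 0.065 z 0.155
-0.002 100 max x 0.070 z 0.156
-0.002 110 max x 0.072 z 0.156
```

```bash
cat >> h.py <<'E'
g=np.array([-.0095,-.085,.0643]); n=np.array([-np.sin(T),0,np.cos(T)])
def target(out,th=0,lean=6,pivot=.015):
    # TCP 'out' m beyond disc contact, tool turned th clockwise; returns pos, Rotation
    A=T+np.radians(lean); m=np.array([-np.sin(A),0,np.cos(A)]); x=-np.array([np.cos(A),0,np.sin(A)]); y=np.cross(-m,x)
    Rt=Rw*R.from_matrix(np.c_[x,y,-m])*R.from_rotvec([0,0,th])
    return L2W(g-.001*n-pivot*m+out*m),Rt
def delta(pos,Rt):
    from bench import ctrl
    s=ctrl.get_state(); R0=R.from_rotvec(s["tool_rot"]); 
    print("t",round(s["time"],2),"q",np.round(s["joint_positions"],2),"F",np.round(s["ft_force"],1),"grip",round(s["grip_width"],3),round(s["grip_force"],1),"pos",np.round(s["position"],4))
    print("dt mm",np.round(R0.inv().apply(pos-s["position"])*1e3,1),"w",np.round((R0.inv()*Rt).as_rotvec(),3), "F tool",np.round(R0.inv().apply(s["ft_force"]),1),"M tool",np.round(R0.inv().apply(s["torque"]),2))
E
python3 - <<'E'
from h import *
p,r=target(.1); print(p,r.as_rotvec()); delta(p,r)
E
```

```text
[ 0.48392689 -0.40735952  0.14268841] [ 0.11724492  2.77284171 -0.02173006]
t 0.8 q [ 1.15  0.32 -0.07  1.45  0.02  1.37 -0.06] F [-0.4 -0.1  0.4] grip 1.005 0.0 pos [ 0.2762 -0.5884  0.2226]
dt mm [265.  -75.7  79.9] w [-0.478 -0.128 -2.58 ] F tool [-0.5 -0.1 -0.4] M tool [-0.    0.02  0.03]
```

{"fn": "jog_arm", "kwargs": {"increments": [{"tz": -10,"wz": -0.12,"gripper": 0.41},{"tz": -20,"wz": -0.24,"gripper": 0.41},{"tz": -30,"wz": -0.36,"gripper": 0.41},{"tz": -40,"wz": -0.48,"gripper": 0.41},{"tz": -50,"wz": -0.6,"gripper": 0.41}]}}

```text
validation failed for argument at $.in...
```

```bash
python3 - <<'E'
from h import *
delta(*target(.1))
E
```

```text
t 0.8 q [ 1.15  0.32 -0.07  1.45  0.02  1.37 -0.06] F [-0.4 -0.1  0.4] grip 1.005 0.0 pos [ 0.2762 -0.5884  0.2226]
dt mm [265.  -75.7  79.9] w [-0.478 -0.128 -2.58 ] F tool [-0.5 -0.1 -0.4] M tool [-0.    0.02  0.03]
```

{"fn": "jog_arm", "kwargs": {"increments": [{"tx": 0,"ty": 0,"tz": -10,"wx": 0,"wy": 0,"wz": -0.12,"gripper": 0.41},{"tx": 0,"ty": 0,"tz": -20,"wx": 0,"wy": 0,"wz": -0.24,"gripper": 0.41},{"tx": 0,"ty": 0,"tz": -30,"wx": 0,"wy": 0,"wz": -0.36,"gripper": 0.41},{"tx": 0,"ty": 0,"tz": -40,"wx": 0,"wy": 0,"wz": -0.48,"gripper": 0.41},{"tx": 0,"ty": 0,"tz": -50,"wx": 0,"wy": 0,"wz": -0.6,"gripper": 0.41}]}}

```text
time: 1.22
position: [0.2761, -0.5884, 0.2731]
tool_rot: [2.723, 1.567, -0.0]
ft_force: [0.1, 0.6, 0.5]
grip_width: 0.706
grip_force: 0.0
```

```bash
python3 - <<'E'
from h import *
delta(*target(.1))
E
```

```text
t 1.22 q [ 1.2   0.31 -0.15  1.37  0.04  1.47  0.53] F [0.1 0.6 0.5] grip 0.706 0.0 pos [ 0.2761 -0.5884  0.2731]
dt mm [260.9  88.8 130.4] w [-0.368 -0.233 -1.986] F tool [ 0.6 -0.2 -0.5] M tool [-0.06  0.01 -0.06]
```

{"fn": "jog_arm", "kwargs": {"increments": [{"tx": 20,"ty": 6,"tz": 0,"wx": -0.02,"wy": -0.014,"wz": -0.118,"gripper": 0.41},{"tx": 40,"ty": 12,"tz": 0,"wx": -0.04,"wy": -0.028,"wz": -0.236,"gripper": 0.41},{"tx": 60,"ty": 18,"tz": 0,"wx": -0.06,"wy": -0.042,"wz": -0.354,"gripper": 0.41},{"tx": 80,"ty": 24,"tz": 0,"wx": -0.08,"wy": -0.056,"wz": -0.472,"gripper": 0.41},{"tx": 100,"ty": 30,"tz": 0,"wx": -0.1,"wy": -0.07,"wz": -0.59,"gripper": 0.41}]}}

```text
time: 1.63
position: [0.3536, -0.5166, 0.2728]
tool_rot: [2.065, 2.204, -0.017]
ft_force: [-0.4, 0.3, -0.5]
grip_width: 0.428
grip_force: 0.0
```

```bash
python3 - <<'E'
from h import *
delta(*target(.1))
E
```

```text
t 1.63 q [ 1.17  0.17 -0.27  1.55  0.04  1.31  0.97] F [-0.4  0.3 -0.5] grip 0.428 0.0 pos [ 0.3536 -0.5166  0.2728]
dt mm [113.  127.4 129.7] w [-0.265 -0.17  -1.395] F tool [ 0.3 -0.4  0.4] M tool [ 0.02  0.13 -0.01]
```

{"fn": "jog_arm", "kwargs": {"increments": [{"tx": 10,"ty": 11,"tz": 5,"wx": -0.022,"wy": -0.014,"wz": -0.118,"gripper": 0.41},{"tx": 20,"ty": 22,"tz": 10,"wx": -0.044,"wy": -0.028,"wz": -0.236,"gripper": 0.41},{"tx": 30,"ty": 33,"tz": 15,"wx": -0.066,"wy": -0.042,"wz": -0.354,"gripper": 0.41},{"tx": 40,"ty": 44,"tz": 20,"wx": -0.088,"wy": -0.056,"wz": -0.472,"gripper": 0.41},{"tx": 50,"ty": 55,"tz": 25,"wx": -0.11,"wy": -0.07,"wz": -0.59,"gripper": 0.41}]}}

```text
time: 2.05
position: [0.4073, -0.4658, 0.2471]
tool_rot: [1.277, 2.609, -0.021]
ft_force: [-0.2, 0.6, 0.1]
grip_width: 0.418
grip_force: 0.0
```

```bash
python3 - <<'E'
from h import *
delta(*target(.1))
E
```

```text
t 2.05 q [ 1.19  0.09 -0.35  1.7  -0.05  1.13  1.52] F [-0.2  0.6  0.1] grip 0.418 0.0 pos [ 0.4073 -0.4658  0.2471]
dt mm [ 22.8  86.6 110.4] w [-0.154 -0.101 -0.806] F tool [ 0.5  0.3 -0.2] M tool [-0.03  0.17 -0.  ]
```

{"fn": "jog_arm", "kwargs": {"increments": [{"tx": 3,"ty": 12,"tz": 12,"wx": -0.022,"wy": -0.014,"wz": -0.115,"gripper": 0.41},{"tx": 6,"ty": 24,"tz": 24,"wx": -0.044,"wy": -0.028,"wz": -0.23,"gripper": 0.41},{"tx": 9,"ty": 36,"tz": 36,"wx": -0.066,"wy": -0.043,"wz": -0.345,"gripper": 0.41},{"tx": 13,"ty": 48,"tz": 48,"wx": -0.088,"wy": -0.058,"wz": -0.46,"gripper": 0.41},{"tx": 16,"ty": 60,"tz": 60,"wx": -0.11,"wy": -0.072,"wz": -0.576,"gripper": 0.41}]}}

```text
time: 2.47
position: [0.4568, -0.4236, 0.1905]
tool_rot: [0.45, 2.771, -0.022]
ft_force: [0.6, -0.3, -0.0]
grip_width: 0.408
grip_force: 0.0
```

```bash
python3 - <<'E'
from h import *
delta(*target(.1))
E
```

```text
t 2.47 q [ 1.2   0.11 -0.41  1.82 -0.18  0.95  2.13] F [ 0.6 -0.3 -0. ] grip 0.408 0.0 pos [ 0.4568 -0.4236  0.1905]
dt mm [-3.7 22.  52.7] w [-0.044 -0.029 -0.23 ] F tool [-0.6 -0.1  0.2] M tool [-0.04  0.27 -0.04]
```

{"fn": "jog_arm", "kwargs": {"increments": [{"tx": -1,"ty": 6,"tz": 13,"wx": -0.013,"wy": -0.009,"wz": -0.07,"gripper": 0.41},{"tx": -2,"ty": 12,"tz": 26,"wx": -0.03,"wy": -0.018,"wz": -0.14,"gripper": 0.41},{"tx": -3,"ty": 18,"tz": 40,"wx": -0.04,"wy": -0.026,"wz": -0.21,"gripper": 0.41},{"tx": -3.7,"ty": 22,"tz": 52.7,"wx": -0.044,"wy": -0.029,"wz": -0.23,"gripper": 0.41},{"tx": -3.7,"ty": 22,"tz": 52.7,"wx": -0.044,"wy": -0.029,"wz": -0.23,"gripper": 0.41}]}}

```text
time: 2.88
position: [0.4833, -0.406, 0.1403]
tool_rot: [0.124, 2.776, -0.015]
ft_force: [-0.2, 0.3, -0.3]
grip_width: 0.409
grip_force: 0.0
```

```bash
python3 - <<'E'
from h import *
import cv2
from bench import vision
delta(*target(.04))
a=vision.get_image("scene")["color"][60:260,180:400]; b=vision.get_image("top")["color"][110:270,230:400]
a=cv2.resize(a,None,fx=2,fy=2,interpolation=2); b=cv2.resize(b,(340,400),interpolation=2)
b=cv2.resize(vision.get_image("top")["color"][120:270,240:370],(347,400),interpolation=2)
cv2.imwrite("pics/c.png",cv2.hconcat([a,b]))
E
```

```text
t 2.88 q [ 1.2   0.18 -0.45  1.86 -0.21  0.85  2.37] F [-0.2  0.3 -0.3] grip 0.409 0.0 pos [ 0.4833 -0.406   0.1403]
dt mm [-1.7 -1.6 58. ] w [ 0.004 -0.004 -0.005] F tool [0.4 0.3 0.2] M tool [-0.08  0.31  0.04]
```

View pics/c.png

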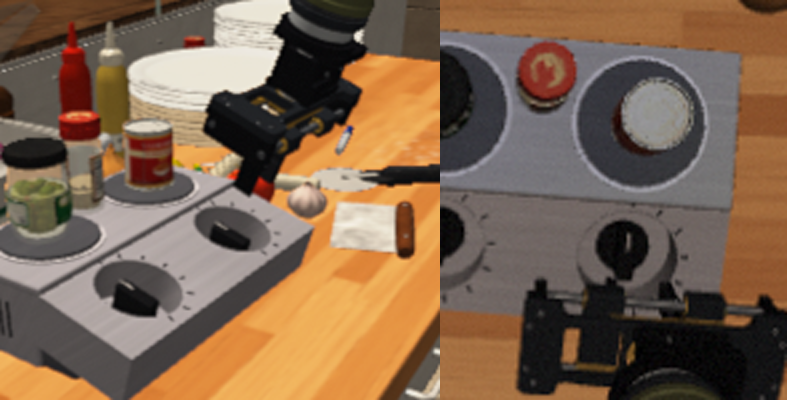

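The tool is above the right well, astride the bar line, and the tin is clear of it. I'll descend to just above the rim.

{"fn": "jog_arm", "kwargs": {"increments": [{"tx": 0,"ty": 0,"tz": 15,"wx": 0,"wy": 0,"wz": 0,"gripper": 0.41},{"tx": -1,"ty": -1,"tz": 30,"wx": 0,"wy": 0,"wz": 0,"gripper": 0.41},{"tx": -1.7,"ty": -1.6,"tz": 45,"wx": 0.004,"wy": -0.004,"wz": -0.005,"gripper": 0.41},{"tx": -1.7,"ty": -1.6,"tz": 58,"wx": 0.004,"wy": -0.004,"wz": -0.005,"gripper": 0.41},{"tx": -1.7,"ty": -1.6,"tz": 58,"wx": 0.004,"wy": -0.004,"wz": -0.005,"gripper": 0.41}]}}

```text
time: 3.45
position: [0.5054, -0.4107, 0.0876]
tool_rot: [0.12, 2.772, -0.024]
ft_force: [-0.6, 1.7, -1.1]
grip_width: 0.406
grip_force: 0.0
```

```bash
python3 - <<'E'
from h import *
import cv2
from bench import vision
delta(*target(.005))
a=vision.get_image("scene")["color"][130:210,250:350]; b=vision.get_image("top")["color"][180:250,270:350]
cv2.imwrite("pics/d.png",cv2.hconcat([cv2.resize(a,(440,352),interpolation=2),cv2.resize(b,(352,352),interpolation=2)]))
E
```

```text
t 3.45 q [ 1.16  0.27 -0.44  1.88 -0.16  0.73  2.34] F [-0.6  1.7 -1.1] grip 0.406 0.0 pos [ 0.5054 -0.4107  0.0876]
dt mm [ 0.5  1.6 35.8] w [-0.002  0.001 -0.002] F tool [1.1 1.7 0.7] M tool [-0.15  0.37  0.03]
```

View pics/d.png

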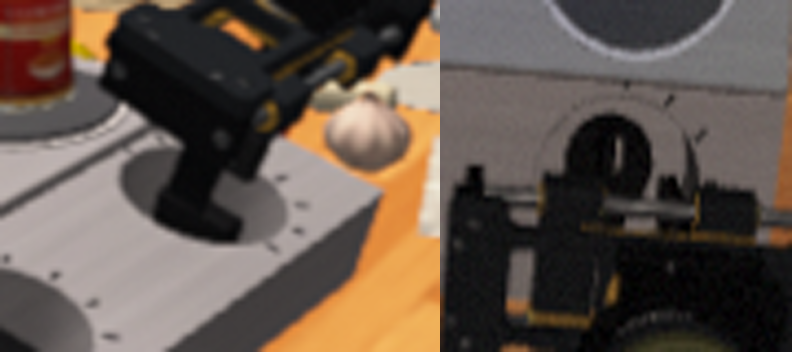

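The fingers sit over the well astride the bar (scene crop ~200,200). I'll descend and watch the force.

{"fn": "jog_arm", "kwargs": {"increments": [{"tx": 0,"ty": 1,"tz": 8,"wx": 0,"wy": 0,"wz": 0,"gripper": 0.41},{"tx": 0.5,"ty": 1.6,"tz": 16,"wx": 0,"wy": 0,"wz": 0,"gripper": 0.41},{"tx": 0.5,"ty": 1.6,"tz": 24,"wx": 0,"wy": 0,"wz": 0,"gripper": 0.41},{"tx": 0.5,"ty": 1.6,"tz": 32,"wx": 0,"wy": 0,"wz": 0,"gripper": 0.41},{"tx": 0.5,"ty": 1.6,"tz": 32,"wx": 0,"wy": 0,"wz": 0,"gripper": 0.41}]}}

```text
time: 3.97
position: [0.5167, -0.4099, 0.0573]
tool_rot: [0.119, 2.772, -0.024]
ft_force: [0.5, -0.1, 0.3]
grip_width: 0.412
grip_force: 0.0
```

```bash
python3 - <<'E'
from h import *
delta(*target(.0))
E
```

```text
t 3.97 q [ 1.14  0.32 -0.44  1.88 -0.13  0.67  2.32] F [ 0.5 -0.1  0.3] grip 0.412 0.0 pos [ 0.5167 -0.4099  0.0573]
dt mm [ 0.1 -0.2  8.5] w [-0.002  0.001 -0.001] F tool [-0.6 -0.1 -0.1] M tool [-0.13  0.33  0.02]
```

{"fn": "jog_arm", "kwargs": {"increments": [{"tx": 0,"ty": 0,"tz": 0,"wx": 0,"wy": 0,"wz": 0,"gripper": 0.1},{"tx": 0,"ty": 0,"tz": 0,"wx": 0,"wy": 0,"wz": 0,"gripper": 0.1},{"tx": 0,"ty": 0,"tz": 0,"wx": 0,"wy": 0,"wz": 0,"gripper": 0.1},{"tx": 0,"ty": 0,"tz": 0,"wx": 0,"wy": 0,"wz": 0,"gripper": 0.1},{"tx": 0,"ty": 0,"tz": 0,"wx": 0,"wy": 0,"wz": 0,"gripper": 0.1}], "grip_force": 5}}

```text
time: 4.38
position: [0.5174, -0.4093, 0.0597]
tool_rot: [0.118, 2.77, -0.024]
ft_force: [-1.6, 5.2, 4.0]
grip_width: 0.183
grip_force: 5.0
```

```bash
python3 - <<'E'
from h import *
delta(*target(.0))
E
```

```text
t 4.38 q [ 1.14  0.32 -0.44  1.88 -0.14  0.68  2.32] F [-1.6  5.2  4. ] grip 0.183 5.0 pos [ 0.5174 -0.4093  0.0597]
dt mm [ 1.6 -0.9 10.5] w [-0.002  0.003 -0.   ] F tool [ 0.4  5.  -4.5] M tool [-1.19  0.33  0.08]
```

{"fn": "jog_arm", "kwargs": {"increments": [{"tx": 0,"ty": 0.5,"tz": 0,"wx": 0,"wy": 0,"wz": 0,"gripper": 0.1},{"tx": 0,"ty": 1,"tz": 0,"wx": 0,"wy": 0,"wz": 0,"gripper": 0.1},{"tx": 0,"ty": 1.5,"tz": 0,"wx": 0,"wy": 0,"wz": 0,"gripper": 0.1},{"tx": 0,"ty": 1.5,"tz": 0,"wx": 0,"wy": 0,"wz": 0,"gripper": 0.1},{"tx": 0,"ty": 1.5,"tz": 0,"wx": 0,"wy": 0,"wz": 0,"gripper": 0.1}], "grip_force": 5}}

```text
time: 4.8
position: [0.5174, -0.4092, 0.0597]
tool_rot: [0.119, 2.77, -0.027]
ft_force: [-0.4, 3.7, 3.5]
grip_width: 0.188
grip_force: 5.0
```

```bash
python3 - <<'E'
from h import *
delta(*target(.0))
E
```

```text
t 4.8 q [ 1.14  0.32 -0.44  1.88 -0.14  0.67  2.32] F [-0.4  3.7  3.5] grip 0.188 5.0 pos [ 0.5174 -0.4092  0.0597]
dt mm [ 1.6 -0.9 10.5] w [-0.004  0.003 -0.001] F tool [-0.6  3.6 -3.6] M tool [-1.24  0.19  0.1 ]
```

{"fn": "jog_arm", "kwargs": {"increments": [{"tx": 0,"ty": 1,"tz": 3,"wx": 0,"wy": 0,"wz": 0,"gripper": 0.1},{"tx": 0,"ty": 1.5,"tz": 6,"wx": 0,"wy": 0,"wz": 0,"gripper": 0.1},{"tx": 0,"ty": 1.5,"tz": 9,"wx": 0,"wy": 0,"wz": 0,"gripper": 0.1},{"tx": 0,"ty": 1.5,"tz": 12,"wx": 0,"wy": 0,"wz": 0,"gripper": 0.1},{"tx": 0,"ty": 1.5,"tz": 12,"wx": 0,"wy": 0,"wz": 0,"gripper": 0.1}], "grip_force": 5}}

```text
time: 5.22
position: [0.5217, -0.4096, 0.0484]
tool_rot: [0.12, 2.769, -0.03]
ft_force: [-1.9, 3.6, 6.5]
grip_width: 0.179
grip_force: 5.0
```

```bash
python3 - <<'E'
from h import *
delta(*target(.0))
E
```

```text
t 5.22 q [ 1.12  0.34 -0.43  1.88 -0.12  0.65  2.31] F [-1.9  3.6  6.5] grip 0.179 5.0 pos [ 0.5217 -0.4096  0.0484]
dt mm [ 1.5 -1.  -1.6] w [-0.006  0.004 -0.001] F tool [-0.3  3.4 -6.8] M tool [-0.83  0.42  0.09]
```

{"fn": "jog_arm", "kwargs": {"increments": [{"tx": 0,"ty": 0,"tz": 3,"wx": 0,"wy": 0,"wz": 0,"gripper": 0.1},{"tx": 0,"ty": 0,"tz": 6,"wx": 0,"wy": 0,"wz": 0,"gripper": 0.1},{"tx": 0,"ty": 0,"tz": 8,"wx": 0,"wy": 0,"wz": 0,"gripper": 0.1},{"tx": 0,"ty": 0,"tz": 10,"wx": 0,"wy": 0,"wz": 0,"gripper": 0.1},{"tx": 0,"ty": 0,"tz": 10,"wx": 0,"wy": 0,"wz": 0,"gripper": 0.1}], "grip_force": 5}}

```text
time: 5.63
position: [0.5239, -0.4099, 0.0427]
tool_rot: [0.119, 2.772, -0.029]
ft_force: [-21.7, 13.4, 36.3]
grip_width: 0.182
grip_force: 27.1
```

```bash
python3 - <<'E'
from h import *
delta(*target(.0))
E
```

```text
t 5.63 q [ 1.12  0.35 -0.43  1.88 -0.12  0.64  2.3 ] F [-21.7  13.4  36.3] grip 0.182 27.1 pos [ 0.5239 -0.4099  0.0427]
dt mm [ 1.6 -0.9 -7.7] w [-0.005  0.001 -0.001] F tool [  8.2  11.3 -42.1] M tool [-2.81  2.52  0.11]
```

{"fn": "jog_arm", "kwargs": {"increments": [{"tx": 0.8,"ty": 0,"tz": -2,"wx": 0,"wy": 0,"wz": 0,"gripper": 0.1},{"tx": 1.5,"ty": 0,"tz": -2,"wx": 0,"wy": 0,"wz": 0.1,"gripper": 0.1},{"tx": 1.5,"ty": 0,"tz": -2,"wx": 0,"wy": 0,"wz": 0.2,"gripper": 0.1},{"tx": 1.5,"ty": 0,"tz": -2,"wx": 0,"wy": 0,"wz": 0.3,"gripper": 0.1},{"tx": 1.5,"ty": 0,"tz": -2,"wx": 0,"wy": 0,"wz": 0.4,"gripper": 0.1}], "grip_force": 12}}

```text
time: 6.05
position: [0.523, -0.4118, 0.043]
tool_rot: [0.674, 2.689, 0.07]
ft_force: [-8.4, 3.7, 16.6]
grip_width: 0.185
grip_force: 25.2
```

```bash
python3 - <<'E'
from h import *
delta(*target(-.008,.8))
E
```

```text
t 6.05 q [ 1.05  0.34 -0.35  1.89 -0.17  0.64  1.94] F [-8.4  3.7 16.6] grip 0.185 25.2 pos [ 0.523  -0.4118  0.043 ]
dt mm [1.4 0.6 0.8] w [-0.005  0.01   0.395] F tool [  3.    1.7 -18.7] M tool [ 0.21  1.33 -0.06]
```

{"fn": "jog_arm", "kwargs": {"increments": [{"tx": 0,"ty": 0,"tz": 0,"wx": 0,"wy": 0,"wz": 0.11,"gripper": 0.1},{"tx": 0,"ty": 0,"tz": 0,"wx": 0,"wy": 0,"wz": 0.22,"gripper": 0.1},{"tx": 0,"ty": 0,"tz": 0,"wx": 0,"wy": 0,"wz": 0.33,"gripper": 0.1},{"tx": 0,"ty": 0,"tz": 0,"wx": 0,"wy": 0,"wz": 0.44,"gripper": 0.1},{"tx": 0,"ty": 0,"tz": 0,"wx": 0,"wy": 0,"wz": 0.44,"gripper": 0.1}], "grip_force": 12}}

```text
time: 6.47
position: [0.5219, -0.4132, 0.043]
tool_rot: [1.253, 2.49, 0.18]
ft_force: [-11.3, 3.1, 17.6]
grip_width: 0.19
grip_force: 19.6
```

```bash
python3 - <<'E'
from h import *
delta(*target(.010,.84))
E
```

```text
t 6.47 q [ 0.98  0.33 -0.26  1.89 -0.22  0.64  1.54] F [-11.3   3.1  17.6] grip 0.19 19.6 pos [ 0.5219 -0.4132  0.043 ]
dt mm [  1.8   1.6 -16.8] w [-0.004  0.011 -0.006] F tool [  4.3  -1.9 -20.6] M tool [ 1.2   1.26 -0.01]
```

{"fn": "jog_arm", "kwargs": {"increments": [{"tx": 0,"ty": 0,"tz": -2,"wx": 0,"wy": 0,"wz": 0,"gripper": 0.27},{"tx": 1,"ty": 1,"tz": -6,"wx": 0,"wy": 0.005,"wz": 0,"gripper": 0.27},{"tx": 1.5,"ty": 1,"tz": -12,"wx": 0,"wy": 0.01,"wz": 0,"gripper": 0.27},{"tx": 1.8,"ty": 1.6,"tz": -16.8,"wx": 0,"wy": 0.01,"wz": 0,"gripper": 0.27},{"tx": 1.8,"ty": 1.6,"tz": -16.8,"wx": 0,"wy": 0.01,"wz": 0,"gripper": 0.1}], "grip_force": 6}}

```text
time: 6.88
position: [0.5169, -0.4072, 0.0566]
tool_rot: [1.249, 2.503, 0.191]
ft_force: [-1.1, -1.1, 1.0]
grip_width: 0.24
grip_force: 0.8
```

{"fn": "jog_arm", "kwargs": {"increments": [{"tx": 0,"ty": 0,"tz": 0,"wx": 0,"wy": 0,"wz": 0,"gripper": 0.1},{"tx": 0,"ty": 0,"tz": 0,"wx": 0,"wy": 0,"wz": 0,"gripper": 0.1},{"tx": 0,"ty": 0,"tz": 0,"wx": 0,"wy": 0,"wz": 0.1,"gripper": 0.1},{"tx": 0,"ty": 0,"tz": 0,"wx": 0,"wy": 0,"wz": 0.2,"gripper": 0.1},{"tx": 0,"ty": 0,"tz": 0,"wx": 0,"wy": 0,"wz": 0.3,"gripper": 0.1}], "grip_force": 6}}

```text
time: 7.3
position: [0.5158, -0.4081, 0.0556]
tool_rot: [1.627, 2.3, 0.261]
ft_force: [-3.9, -3.7, 3.1]
grip_width: 0.202
grip_force: 6.1
```

```bash
python3 - <<'E'
from h import *
delta(*target(.010,1.14))
E
```

```text
t 7.3 q [ 0.94  0.3  -0.21  1.89 -0.25  0.68  1.26] F [-3.9 -3.7  3.1] grip 0.202 6.1 pos [ 0.5158 -0.4081  0.0556]
dt mm [-2.4  0.5 -2.7] w [-0.004 -0.002 -0.007] F tool [-2.7 -3.7 -4.2] M tool [ 1.19 -0.53 -0.04]
```

{"fn": "jog_arm", "kwargs": {"increments": [{"tx": -1,"ty": 0,"tz": -1,"wx": 0,"wy": 0,"wz": 0.1,"gripper": 0.1},{"tx": -2,"ty": 0,"tz": -2,"wx": 0,"wy": 0,"wz": 0.2,"gripper": 0.1},{"tx": -2,"ty": 0,"tz": -3,"wx": 0,"wy": 0,"wz": 0.3,"gripper": 0.1},{"tx": -2,"ty": 0,"tz": -3,"wx": 0,"wy": 0,"wz": 0.4,"gripper": 0.1},{"tx": -2,"ty": 0,"tz": -3,"wx": 0,"wy": 0,"wz": 0.5,"gripper": 0.1}], "grip_force": 6}}

```text
time: 7.72
position: [0.5158, -0.4075, 0.0569]
tool_rot: [2.18, 1.858, 0.371]
ft_force: [1.4, -2.6, -3.9]
grip_width: 0.202
grip_force: 6.0
```

```bash
python3 - <<'E'
from h import *
import cv2
from bench import vision
delta(*target(.010,1.64))
a=vision.get_image("scene")["color"][80:220,200:375]; b=vision.get_image("top")["color"][130:270,260:370]
cv2.imwrite("pics/e.png",cv2.hconcat([cv2.resize(a,(440,352),interpolation=2),cv2.resize(b,(277,352),interpolation=2)]))
E
```

```text
t 7.72 q [ 0.86  0.3  -0.13  1.89 -0.29  0.69  0.79] F [ 1.4 -2.6 -3.9] grip 0.202 6.0 pos [ 0.5158 -0.4075  0.0569]
dt mm [-2.5  1.3 -1.4] w [-0.006 -0.003 -0.006] F tool [-2.5  0.3  4.2] M tool [ 0.42 -0.68 -0.07]
```

View pics/e.png

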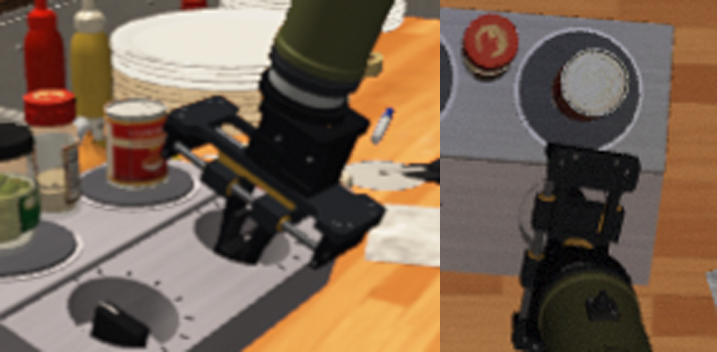

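The gripper's rear end at top crop (590,155) clears the tin (590,85), and the knob is turning with the fingers. Carry on.

{"fn": "jog_arm", "kwargs": {"increments": [{"tx": -1,"ty": 0.5,"tz": 0,"wx": 0,"wy": 0,"wz": 0.1,"gripper": 0.1},{"tx": -1,"ty": 1,"tz": 0,"wx": 0,"wy": 0,"wz": 0.21,"gripper": 0.1},{"tx": -1,"ty": 1,"tz": 0,"wx": 0,"wy": 0,"wz": 0.32,"gripper": 0.1},{"tx": -1,"ty": 1,"tz": 0,"wx": 0,"wy": 0,"wz": 0.43,"gripper": 0.1},{"tx": -1,"ty": 1,"tz": 0,"wx": 0,"wy": 0,"wz": 0.54,"gripper": 0.1}], "grip_force": 8}}

```text
time: 8.23
position: [0.5165, -0.4076, 0.0575]
tool_rot: [2.654, 1.241, 0.466]
ft_force: [0.1, -1.3, -4.1]
grip_width: 0.195
grip_force: 7.9
```

```bash
python3 - <<'E'
from h import *
delta(*target(.010,2.18))
E
```

```text
t 8.23 q [ 0.78  0.29 -0.04  1.89 -0.33  0.7   0.28] F [ 0.1 -1.3 -4.1] grip 0.195 7.9 pos [ 0.5165 -0.4076  0.0575]
dt mm [-2.   1.6 -1.2] w [-0.008 -0.    -0.003] F tool [-1.8 -0.3  4. ] M tool [ 0.44 -0.71 -0.04]
```

{"fn": "jog_arm", "kwargs": {"increments": [{"tx": 0,"ty": 0,"tz": 0,"wx": 0,"wy": 0,"wz": 0.11,"gripper": 0.1},{"tx": 0,"ty": 0,"tz": 0,"wx": 0,"wy": 0,"wz": 0.22,"gripper": 0.1},{"tx": 0,"ty": 0,"tz": 0,"wx": 0,"wy": 0,"wz": 0.33,"gripper": 0.1},{"tx": 0,"ty": 0,"tz": 0,"wx": 0,"wy": 0,"wz": 0.44,"gripper": 0.1},{"tx": 0,"ty": 0,"tz": 0,"wx": 0,"wy": 0,"wz": 0.55,"gripper": 0.1}], "grip_force": 8}}

```text
time: 8.65
position: [0.5171, -0.4081, 0.058]
tool_rot: [2.971, 0.487, 0.535]
ft_force: [1.4, -3.0, -4.4]
grip_width: 0.186
grip_force: 7.9
```

```bash
python3 - <<'E'
from h import *
delta(*target(.010,2.73))
E
```

```text
t 8.65 q [ 0.71  0.29  0.05  1.89 -0.37  0.71 -0.24] F [ 1.4 -3.  -4.4] grip 0.186 7.9 pos [ 0.5171 -0.4081  0.058 ]
dt mm [-1.4  1.7 -0.9] w [-0.006  0.003 -0.003] F tool [-1.2  2.6  4.7] M tool [-0.13 -0.67 -0.07]
```

{"fn": "jog_arm", "kwargs": {"increments": [{"tx": 0,"ty": 0,"tz": 0,"wx": 0,"wy": 0,"wz": 0.11,"gripper": 0.1},{"tx": 0,"ty": 0,"tz": 0,"wx": 0,"wy": 0,"wz": 0.22,"gripper": 0.1},{"tx": 0,"ty": 0,"tz": 0,"wx": 0,"wy": 0,"wz": 0.33,"gripper": 0.1},{"tx": 0,"ty": 0,"tz": 0,"wx": 0,"wy": 0,"wz": 0.44,"gripper": 0.1},{"tx": 0,"ty": 0,"tz": 0,"wx": 0,"wy": 0,"wz": 0.55,"gripper": 0.1}], "grip_force": 8}}

```text
time: 9.07
position: [0.5171, -0.4093, 0.0584]
tool_rot: [-3.059, 0.347, -0.563]
ft_force: [0.7, -4.1, -4.2]
grip_width: 0.182
grip_force: 8.0
```

```bash
python3 - <<'E'
from h import *
delta(*target(.010,3.4))
E
```

```text
t 9.07 q [ 0.63  0.29  0.14  1.89 -0.41  0.71 -0.76] F [ 0.7 -4.1 -4.2] grip 0.182 8.0 pos [ 0.5171 -0.4093  0.0584]
dt mm [-0.7  1.  -0.6] w [-0.001  0.005  0.117] F tool [0.1 4.  4.3] M tool [-0.98 -0.43 -0.02]
```

Now press a little past 3.4 (firmer grip) and watch the twist moment for the stop.

{"fn": "jog_arm", "kwargs": {"increments": [{"tx": 0,"ty": 0,"tz": 0,"wx": 0,"wy": 0,"wz": 0.06,"gripper": 0.1},{"tx": 0,"ty": 0,"tz": 0,"wx": 0,"wy": 0,"wz": 0.12,"gripper": 0.1},{"tx": 0,"ty": 0,"tz": 0,"wx": 0,"wy": 0,"wz": 0.16,"gripper": 0.1},{"tx": 0,"ty": 0,"tz": 0,"wx": 0,"wy": 0,"wz": 0.2,"gripper": 0.1},{"tx": 0,"ty": 0,"tz": 0,"wx": 0,"wy": 0,"wz": 0.2,"gripper": 0.1}], "grip_force": 12}}

```text
time: 9.48
position: [0.5171, -0.4096, 0.0586]
tool_rot: [-2.978, 0.637, -0.553]
ft_force: [0.8, -4.2, -3.8]
grip_width: 0.193
grip_force: 12.2
```

```bash
python3 - <<'E'
from h import *
delta(*target(.010,3.4))
E
```

```text
t 9.48 q [ 0.6   0.29  0.17  1.89 -0.43  0.72 -0.94] F [ 0.8 -4.2 -3.8] grip 0.193 12.2 pos [ 0.5171 -0.4096  0.0586]
dt mm [-0.7  0.9 -0.4] w [ 0.     0.004 -0.079] F tool [1.1 4.  4. ] M tool [-1.2  -0.14 -0.3 ]
```

The moment has jumped to -0.3 N·m at about 3.4 rad, so the knob is at its stop. Open and withdraw.

{"fn": "jog_arm", "kwargs": {"increments": [{"tx": 0,"ty": 0,"tz": 0,"wx": 0,"wy": 0,"wz": 0,"gripper": 0.4},{"tx": 0,"ty": 0,"tz": 0,"wx": 0,"wy": 0,"wz": 0,"gripper": 0.4},{"tx": 0,"ty": 0,"tz": 0,"wx": 0,"wy": 0,"wz": 0,"gripper": 0.4},{"tx": 0,"ty": 0,"tz": -10,"wx": 0,"wy": 0,"wz": 0,"gripper": 0.4},{"tx": 0,"ty": 0,"tz": -25,"wx": 0,"wy": 0,"wz": 0,"gripper": 0.4}]}}

```text
time: 9.9
position: [0.5082, -0.406, 0.0817]
tool_rot: [-2.974, 0.636, -0.548]
ft_force: [-0.4, 0.8, 0.7]
grip_width: 0.385
grip_force: 0.0
```

{"fn": "jog_arm", "kwargs": {"increments": [{"tx": 0,"ty": 0,"tz": -25,"wx": 0,"wy": 0,"wz": 0,"gripper": 0.4},{"tx": 0,"ty": 0,"tz": -50,"wx": 0,"wy": 0,"wz": 0,"gripper": 0.4},{"tx": 0,"ty": 0,"tz": -75,"wx": 0,"wy": 0,"wz": 0,"gripper": 0.4},{"tx": 0,"ty": 0,"tz": -100,"wx": 0,"wy": 0,"wz": 0,"gripper": 0.4},{"tx": 0,"ty": 0,"tz": -120,"wx": 0,"wy": 0,"wz": 0,"gripper": 0.4}]}}

```text
time: 10.32
position: [0.4658, -0.4047, 0.198]
tool_rot: [-2.975, 0.638, -0.557]
ft_force: [-0.3, -0.3, -0.1]
grip_width: 0.4
grip_force: 0.0
```

```bash
python3 - <<'E'
from h import *
import cv2
from bench import vision
delta(*target(.15,3.4))
a=vision.get_image("scene")["color"][80:240,170:370]; b=vision.get_image("top")["color"][130:250,210:370]
cv2.imwrite("pics/f.png",cv2.hconcat([cv2.resize(a,(400,320),interpolation=2),cv2.resize(b,(400,320),interpolation=2)]))
E
```

```text
t 10.32 q [ 0.61  0.07  0.22  1.85 -0.31  0.97 -1.03] F [-0.3 -0.3 -0.1] grip 0.4 0.0 pos [ 0.4658 -0.4047  0.198 ]
dt mm [-2.2  2.   8.2] w [-0.002  0.002 -0.08 ] F tool [-0.2  0.4 -0. ] M tool [-0.12 -0.37  0.09]
```

View pics/f.png

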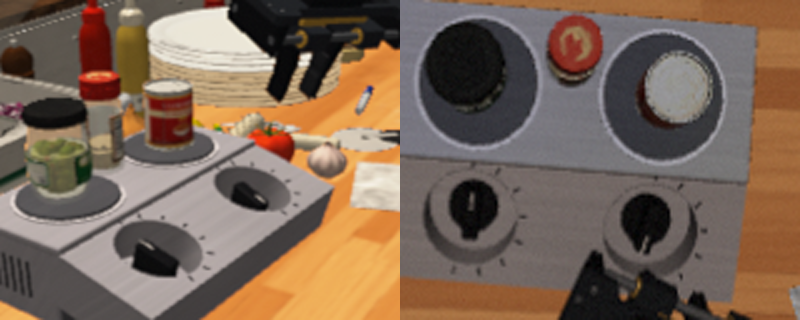

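The right knob's mark (645,243) now points to the front and slightly left, past the half turn, i.e. full on. The left knob's mark still points to the plates, and the tin and jar haven't moved.

```bash
python3 -c "
from bench import ctrl
print(ctrl.close_job())"
```

```text
the job is handed in; nothing more can be done
None
```

The right knob, in front of the tin's plate, is turned clockwise to its stop and released; the left knob is still off, the tin and jar look unmoved in the last picture, and the job is handed in (no verdict was returned).

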